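Park the long ampoule case in its bay past the post

ROBOT

A 6-joint arm with a two-finger parallel gripper is mounted at the origin on the work surface. World frame = base frame: x ahead of the robot, y to its left, z up, the work surface at z = 0. Lengths are in m, angles in rad, forces in N, time in s.
With the tool pointing down it reaches from about 0.375 to 0.925 m from the base axis. Payload 5.7 kg.
Tool frame: the origin (TCP) lies midway between the tips of the shut fingers; the grasp point (between the pads) lies 19 mm behind it; z points along the fingers, x is the direction in which the jaws open and shut, and the axes are right-handed (so a half turn about z gives the same grasp; the last joint's range is limited). The gripper opens to 88 mm and grips with 3 to 60 N. Pads are 20 mm wide; open, the fingers measure 115 mm over their backs; the gripper's body (75 mm by 178 mm) begins 61 mm behind the grasp point.
Start: joints at [-0.115, 0.359, 1.51, -0, 1.272, -0.115], TCP at [0.6, -0, 0.223] pointing down, gripper open.
Joint ranges: [-2.97, 2.97], [-1.01, 2.36], [0.21, 2.38], [-0.96, 4.11], [0.2, 2.71], [-2.98, 2.98]. Speed limits (rad/s): [2.39, 2.39, 3.14, 3.14, 3.14, 3.14].

INTERFACE

Orientations are given as a unit quaternion [x, y, z, w].
In Python, from bench import move_ptp, servo_line, goto_joints, move_gripper, sleep, inverse_kinematics, capture, PlanningError, close_job, spot_in, silhouettes, current_clock, current_joint_pos, current_qvel, current_joint_torque, current_position, current_orientation, current_force, current_torque, current_finger_gap gives the robot as it stands. Calls block until the motion is done:
- move_ptp(position, orientation): joint-space move of the TCP to a pose.
- servo_line(position, orientation=None, rate=0.15, contact_N=None): straight line of the TCP; orientation=None keeps the orientation; rate is the mean speed in m/s. With contact_N (N) it stops when the force on the tool has changed by that much, and returns True; else False.
- goto_joints(angles): joint-space move.
- move_gripper(opening): finger opening in m; the grip force is fixed at half the most; returns when the fingers have stopped.
- sleep(seconds).
- inverse_kinematics(position, orientation): joint angles nearest the present ones, or None.
- capture(name): name is "scene" or "side" or "wrist"; returns a dict with "image" (480x640x3 uint8, blue, green, red), "range_z" (480x640 float32, m along the optical axis (not along the pixel's ray), 0 where there is no reading), "intrinsics" (3x3 intrinsics, pixels), "k1" (the pictures are not rectified: a ray, as slopes to the right and down, at radius r is drawn at 1 + k1 r^2 times it, then the intrinsics apply), "R" (3x3) and "t" (3): a world point X has camera coordinates R X + t. Camera axes: x right, y down, z forward; pixel columns grow to the right and rows downward; lengths in m; the calibration is good to about 2 mm. A picture is of the moment at which its call begins.
A pose or a line that the arm cannot do raises PlanningError and nothing moves.
- close_job(): hands the job in, once; it reports no verdict.
Trained networks look in the newest picture that a camera, given by its name, has taken for a name from the list of things; names that differ only in an ending like _2 or _b are one class to them, and where a whole thing is asked for, a point or a joint stands for the part that bears it (a point fixed in the world has none). Each returns a list of dicts, best first, with "conf" (0 to 1); they miss things now and then, are a little off and sometimes report something else, mostly with a low value. They report only what shows in the picture. A call takes as long as a camera call.
- spot_in(camera, query): "xy" ([column, row] in pixels, amid what is visible of it).
- silhouettes(camera, query): "region" (480x640 bool, what is visible of it) and "xy" ([column, row] in pixels, amid what is visible of it).
Readings, each from a call of its own:
- current_clock(): time.
- current_joint_pos(): joint angles.
- current_qvel(): joint speeds.
- current_joint_torque(): joint torques, N m.
- current_position(): TCP position.
- current_orientation(): TCP orientation.
- current_force(): force on the tool from outside, world axes, zero at the start.
- current_torque(): the same for the moment, N m.
- current_finger_gap(): finger opening in m.
Only numpy, scipy, OpenCV 4.12 (cv2) and the standard library are available. Lean on these libraries where they do the work, as an engineer would, in place of code of your own. Each camera call takes 0.05 s, during which the arm holds its last target. There are 200 camera calls.

TASK

Park the long flat ampoule case in the low-walled bay on the restocking counter: push it by one end and then the other, so that it angles past the steel post at the mouth of the bay, then swing it fully home, flat along the back wall. Push only: the case stays on the counter and is never lifted or tipped, and the vial, the paper roll and the carton are left where they stand.

Things in the scene. Friction and masses are not known exactly. Their poses are not given: they have to be found in the camera images.
- case: Long flat grey plastic ampoule case, loose, about 0.45 kg (varies): 220 long (its x), 56 wide (its y), 18 mm high, closed top, with an upright knob on top at each end. Origin: centre of the underside. Starts in front of the bay's mouth (bay -y side), within about 0.35 rad of parallel to its back wall. It slides freely on the counter.
- knob_near (a point): Centre of the top of a black round upright knob, 16 mm in diameter, 34 mm tall, top 52 mm above the case's underside, at the case's own x = -90, y = 0 mm (20 mm in from that end; at the start the knob nearer the robot). It can be pushed from any side, with the fingertip above the case's top.
- knob_far (a point): The same knob at the other end: centre of its top, at the case's own x = +90, y = 0 mm, 52 mm above its underside (at the start the knob farther from the robot).
- bay: Fixed bay of aluminium walls 30 high, 8 mm thick, on the counter, open to its own -y. Origin: on the counter, middle of the parking place. x along the back wall (away from the robot at yaw 0), y towards the back wall. Inner faces: back wall y = +30 mm; far side wall x = +115, out to y = -170; near side wall x = -125, out to y = -110. Parked, the case's middle is at y = +2, with 20 mm play along x.
- post (a point): Centre of the top of the fixed round steel post, 22 mm in diameter, 60 mm high, at bay x = -90, y = -160 mm. It leaves a 194 mm mouth to the far side wall: the case passes only angled by 45 degrees or more; with one end in the corner of back and far side walls, the other end swings past the post with about 20 mm to spare.
- vial: Bystander: small closed bottle, 42 mm in diameter, 75 mm tall, standing loose behind the back wall of the bay. Origin: centre of the underside. Leave alone.
- roll: Bystander: white paper roll standing on end, 54 mm in diameter, 58 mm tall, loose, behind the back wall of the bay. Origin: centre of the underside. Leave alone.
- carton: Bystander: small cardboard carton, 70 x 100 x 45 mm high (its x, y, z), loose on the counter on the open side of the bay, beyond the case. Origin: centre of the underside. Leave alone.

How it is judged:
By the outcome, as a careful person would: the job done as asked, in the order asked, and still so for the second after the job is handed in, with the robot touching nothing.
It also fails if it takes over 72 s, if anything falls off the work surface, if the arm or the gripper's body presses on something with over 40 N, if the wrist force passes 120 N, or if a joint passes its speed limit or range.

## Working session

There is one attempt and no reset: what is moved stays moved. The work goes in short steps, each a Python script; the robot and the scene stay as the last script left them, time stands still between calls to the robot, and variables do not carry over. Pictures are saved under pics/ and viewed, about 8 in all and at most 12, crops included, and the job is handed in when it is done.

```bash
ls; mkdir -p pics
cat > h.py <<'E'
from bench import *
import numpy as np, cv2
def ray_px(c,uv):
    K=c["intrinsics"];k1=c["k1"]
    d=np.array([(uv[0]-K[0,2])/K[0,0],(uv[1]-K[1,2])/K[1,1]])
    s=d.copy()
    for _ in range(20): s=d/(1+k1*(s@s))
    return s
def on_plane(c,uv,z):
    s=ray_px(c,uv);R=c["R"];t=c["t"]
    o=-R.T@t; d=R.T@np.array([s[0],s[1],1.]); return o+d*(z-o[2])/d[2]
def proj(c,X):
    p=c["R"]@np.asarray(X,float)+c["t"]; s=p[:2]/p[2]; s=s*(1+c["k1"]*(s@s)); K=c["intrinsics"]
    return np.array([K[0,0]*s[0]+K[0,2],K[1,1]*s[1]+K[1,2]])
def cloud(c):
    K=c["intrinsics"];v,u=np.mgrid[0:480,0:640]
    d=np.stack([(u-K[0,2])/K[0,0],(v-K[1,2])/K[1,1]],-1);s=d.copy()
    for _ in range(15): s=d/(1+c["k1"]*(s**2).sum(-1,keepdims=True))
    z=c["range_z"][...,None]; P=np.concatenate([s*z,z],-1)
    return (P-c["t"])@c["R"]
E
python3 - <<'E'
from h import *
for n in ("scene","side","wrist"):
    c=capture(n);cv2.imwrite(f"pics/{n}0.png",c["image"])
    print(n,(-c["R"].T@c["t"]).round(3),c["R"][2].round(2))
    for q,z in (("knob_near",.052),("knob_far",.052),("post",.06),("case",.018),("bay",.03),("vial",.07),("roll",.058),("carton",.045)):
        print(q,[(np.round(r["xy"]),round(r["conf"],2),on_plane(c,r["xy"],z).round(3)[:2]) for r in spot_in(n,q)[:3]])
print(current_orientation(),current_clock())
E
```

```text
pics
scene [0.903 0.441 0.91 ] [-0.36 -0.45 -0.82]
knob_near [(array([269., 229.]), 0.74, array([ 0.593, -0.123]))]
knob_far [(array([267., 228.]), 0.58, array([ 0.595, -0.127]))]
post [(array([372., 324.]), 0.6, array([0.572, 0.168])), (array([455., 352.]), 0.6, array([0.495, 0.298]))]
case [(array([271., 229.]), 0.78, array([ 0.578, -0.144])), (array([371., 322.]), 0.58, array([0.555, 0.151]))]
bay [(array([372., 324.]), 0.75, array([0.561, 0.159]))]
vial [(array([455., 353.]), 0.73, array([0.501, 0.301]))]
roll [(array([387., 392.]), 0.82, array([0.634, 0.276]))]
carton [(array([212., 152.]), 0.83, array([ 0.568, -0.388]))]
side [ 0.224 -0.845  0.811] [ 0.27  0.71 -0.65]
knob_near [(array([344., 288.]), 0.57, array([ 0.523, -0.193]))]
knob_far [(array([347., 286.]), 0.96, array([ 0.53 , -0.188]))]
post [(array([302., 208.]), 0.75, array([0.52 , 0.084])), (array([314., 170.]), 0.7, array([0.603, 0.235]))]
case [(array([349., 286.]), 0.78, array([ 0.548, -0.161]))]
bay [(array([301., 210.]), 0.98, array([0.527, 0.113]))]
vial []
roll [(array([314., 169.]), 0.78, array([0.608, 0.243])), (array([407., 373.]), 0.49, array([ 0.551, -0.425]))]
carton [(array([405., 373.]), 0.81, array([ 0.552, -0.416]))]
wrist [0.599 0.074 0.384] [ 0.   -0.27 -0.96]
knob_near [(array([309., 332.]), 0.66, array([ 0.584, -0.12 ]))]
knob_far [(array([310., 336.]), 0.55, array([ 0.585, -0.125]))]
post [(array([224.,  58.]), 0.56, array([0.515, 0.142]))]
case [(array([310., 336.]), 0.83, array([ 0.583, -0.145]))]
bay [(array([219.,  55.]), 0.71, array([0.503, 0.15 ])), (array([310., 336.]), 0.24, array([ 0.584, -0.138]))]
vial []
roll [(array([310., 337.]), 0.47, array([ 0.585, -0.123]))]
carton [(array([308., 335.]), 0.75, array([ 0.582, -0.127]))]
[ 9.99999997e-01 -2.30319213e-05 -7.26300566e-05 -2.76864702e-05] 1.35
```

View pics/scene0.png

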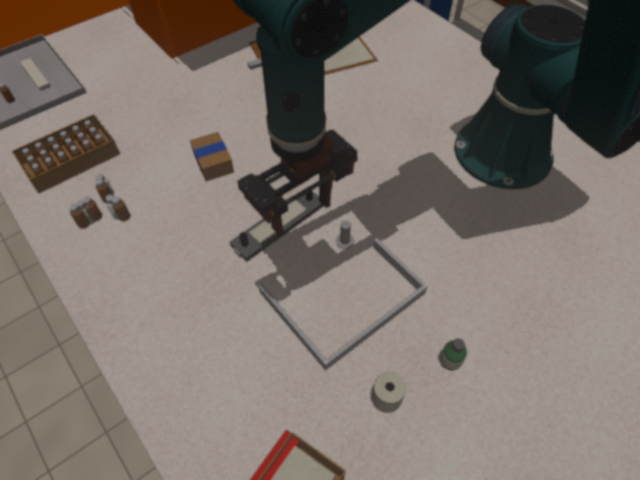

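View pics/side0.png

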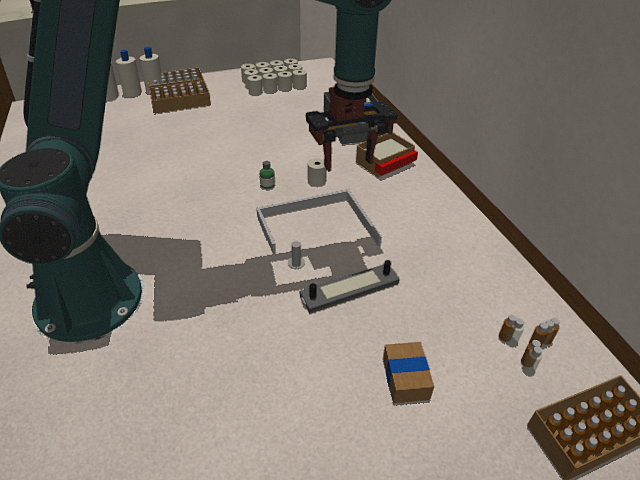

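The scene view shows the case under the gripper, with the post at about (345,232) and the bay corners at (326,362), (425,288), (376,241) and (261,285). The side view shows the knobs at about (312,287) and (387,264), the post top at (295,243), and the carton clear at (408,370). Next I'll measure with depth.

```bash
cat >> h.py <<'E'
def find(P,lo,hi,zl,zh):
    m=(P[...,0]>lo[0])&(P[...,0]<hi[0])&(P[...,1]>lo[1])&(P[...,1]<hi[1])&(P[...,2]>zl)&(P[...,2]<zh)
    return P[m]
E
python3 - <<'E'
from h import *
for n in ("scene","side"):
    c=capture(n);P=cloud(c)
    print(n)
    for nm,lo,hi,zl,zh in (("tall",(.35,-.3),(.85,.15),.035,.075),("tall2",(.35,.15),(.85,.4),.035,.09)):
        Q=find(P,lo,hi,zl,zh)
        # cluster
        img=np.zeros((600,600),np.uint8);ij=((Q[:,:2]-np.array([.3,-.3]))*1000).astype(int).clip(0,599)
        img[ij[:,0],ij[:,1]]=255;img=cv2.dilate(img,np.ones((9,9)))
        k,l=cv2.connectedComponents(img);L=l[ij[:,0],ij[:,1]]
        for i in range(1,k):
            q=Q[L==i]
            if len(q)>6:
                t=q[q[:,2]>q[:,2].max()-.006]
                print(nm,len(q),"zmax",q[:,2].max().round(4),"top mean",t[:,:2].mean(0).round(4),"mid",((t.min(0)+t.max(0))/2)[:2].round(4),"ext",np.ptp(t,0).round(3))
    Q=find(P,(.35,-.3),(.85,.3),.022,.034)
    img=np.full((600,500),0,np.uint8);ij=((Q[:,:2]-np.array([.35,-.3]))*1000).astype(int);img[ij[:,0].clip(0,599),ij[:,1].clip(0,499)]=255
    cv2.imwrite(f"pics/top_{n}.png",img)
    z=find(P,(.4,-.3),(.8,.3),-.02,.01)[:,2];print("ground",np.median(z).round(4))
a=[cv2.imread(f"pics/top_{n}.png",0) for n in("scene","side")]
b=cv2.merge([a[0],a[1],np.zeros_like(a[0])]);cv2.imwrite("pics/top.png",b)
# from pixels (side view)
for n in ("scene","side"):
    c=capture(n)
    if n=="side":
        for uv in((312,285),(387,263)):print("knob",on_plane(c,uv,.052))
        print("post",on_plane(c,(295,243),.06))
        for uv in((257,208),(348,191),(379,239)):print("bay",on_plane(c,uv,.03))
    else:
        print("post",on_plane(c,(345,225),.06))
        for uv in((326,361),(425,286),(376,240),(261,284)):print("bay",on_plane(c,uv,.03))
        for uv in((244,235),(314,195)):print("knob",on_plane(c,uv,.052))
E
```

```text
scene
tall 135 zmax 0.0655 top mean [ 0.4671 -0.0324] mid [ 0.4673 -0.0324] ext [0.021 0.022 0.006]
tall 29 zmax 0.0517 top mean [ 0.4644 -0.1541] mid [ 0.4653 -0.1539] ext [0.01  0.002 0.006]
tall 76 zmax 0.0556 top mean [ 0.6432 -0.1448] mid [ 0.643  -0.1453] ext [0.015 0.015 0.006]
tall2 470 zmax 0.0783 top mean [0.4856 0.2933] mid [0.4858 0.2933] ext [0.02  0.019 0.006]
tall2 921 zmax 0.0625 top mean [0.6251 0.2731] mid [0.6242 0.2728] ext [0.052 0.052 0.006]
tall2 2103 zmax 0.0633 top mean [0.7957 0.272 ] mid [0.8086 0.2823] ext [0.082 0.101 0.006]
ground -0.0001
side
tall 63 zmax 0.054 top mean [ 0.4632 -0.1645] mid [ 0.4634 -0.1644] ext [0.013 0.013 0.006]
tall 115 zmax 0.0619 top mean [ 0.4667 -0.0377] mid [ 0.4669 -0.0359] ext [0.019 0.024 0.006]
tall 63 zmax 0.0537 top mean [ 0.643  -0.1497] mid [ 0.6422 -0.1487] ext [0.016 0.016 0.006]
tall2 190 zmax 0.0756 top mean [0.484 0.288] mid [0.484  0.2883] ext [0.018 0.023 0.006]
tall2 257 zmax 0.0622 top mean [0.6213 0.2684] mid [0.6203 0.2686] ext [0.047 0.054 0.006]
tall2 301 zmax 0.0622 top mean [0.7864 0.3222] mid [0.8072 0.3221] ext [0.082 0.06  0.006]
tall2 212 zmax 0.0609 top mean [0.8112 0.2394] mid [0.8171 0.2407] ext [0.062 0.024 0.006]
ground -0.0006
post [ 0.46949078 -0.03138565  0.06      ]
bay [0.67270827 0.16283061 0.03      ]
bay [0.42657593 0.16158346 0.03      ]
bay [0.42867015 0.02098422 0.03      ]
bay [ 0.6736376  -0.03850801  0.03      ]
knob [ 0.64156337 -0.14212487  0.052     ]
knob [ 0.46631491 -0.13819692  0.052     ]
knob [ 0.4622861  -0.16220555  0.052     ]
knob [ 0.6396595  -0.15203147  0.052     ]
post [ 0.46550282 -0.03379331  0.06      ]
bay [0.42330799 0.15738509 0.03      ]
bay [0.67173628 0.15370544 0.03      ]
bay [ 0.6689454  -0.05083284  0.03      ]
```

View pics/top.png

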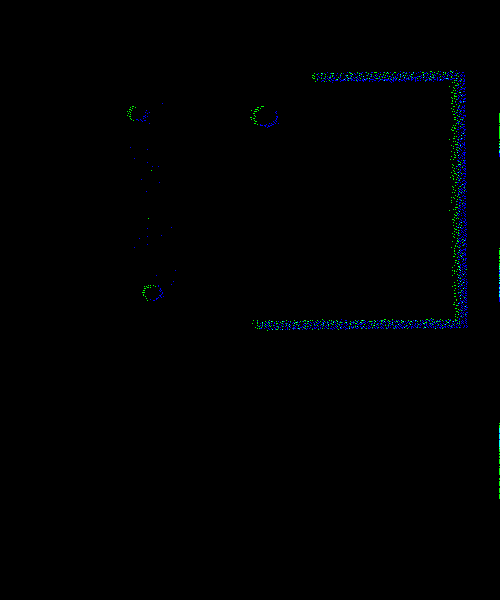

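The two cameras agree to within about 4 mm, so I average them. The bay origin comes out at about (0.556, 0.1245), yaw about 0, and the post check agrees. In bay coordinates the far knob is at (86,-272) and the near knob at (-92,-286). The knob spacing of 179 mm is as it should be.

First I'll push the far knob into the bay so the case trails behind it.

```bash
cat >> h.py <<'E'
B=np.array([.556,.1245]); OFF=.0185
def q(psi): return [np.cos(psi/2),np.sin(psi/2),0,0]  # tool down, yaw psi
def tip(knob,phi,gap=0):  # bay knob position, push direction -> world tool xy
    return B+np.asarray(knob)-(OFF+gap)*np.array([np.cos(phi),np.sin(phi)])
def where(pr=True):
    """knob tops from depth, averaged over two cameras"""
    R={}
    for n in ("scene","side"):
        Q=find(cloud(capture(n)),(.43,-.3),(.66,.148),.038,.058);Q=Q[np.hypot(*(Q[:,:2]-B-[-.09,-.16]).T)>.02]
        img=np.zeros((400,600),np.uint8);ij=((Q[:,:2]-[.35,-.35])*1000).astype(int);img[ij[:,0],ij[:,1]]=255
        k,l=cv2.connectedComponents(cv2.dilate(img,np.ones((9,9))));L=l[ij[:,0],ij[:,1]]
        o=[]
        for i in range(1,k):
            p=Q[L==i]
            if len(p)>15: o.append((np.round((p[p[:,2]>p[:,2].max()-.006][:,:2].mean(0)-B)*1000,1).tolist(),len(p),round(float(p[:,2].max()),3)))
        R[n]=o
        if pr: print(n,o)
    return R
E
python3 - <<'E'
from h import *
k0=np.array([.0865,-.272]);k1=np.array([.066,-.13]);k2=np.array([.066,-.012])
phi=np.arctan2(*(k1-k0)[::-1]);psi=phi-np.pi/2
move_gripper(0.0)
p=tip(k0,phi,.014)
move_ptp([*p,.09],q(psi)); servo_line([*p,.023],rate=.1)
print(current_force(),current_clock())
servo_line([*tip(k1,phi),.023],rate=.06); print(current_force())
servo_line([*tip(k2,np.pi/2),.023],q(0),rate=.06); print(current_force())
x,y,z=current_position();servo_line([x,y-.01,z],rate=.06);servo_line([x,y-.01,.12],rate=.15)
move_ptp([.45,-.15,.3],q(0))
where();print(current_clock())
cv2.imwrite("pics/s1.png",capture("side")["image"])
E
```

```text
[-0.09607261 -0.65632305 -0.89295277] 4.6167
[-0.15269688 -2.22401784  0.65779974]
[-0.08002452 -1.84492228  1.66683745]
scene [([20.2, -186.7], 65, 0.055), ([55.2, -10.3], 79, 0.055)]
side [([20.2, -191.8], 50, 0.053), ([54.2, -15.2], 37, 0.053)]
12.0167
```

View pics/s1.png

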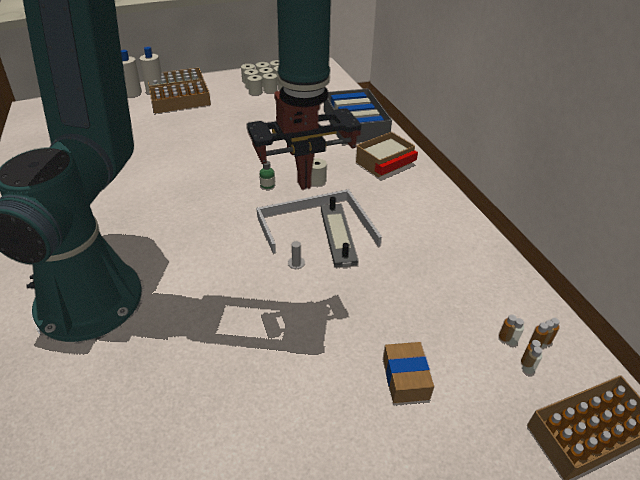

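The case has entered the bay at about 79°. The far knob is at bay (55,-13) and the near knob at (20,-189), with the post clear. Next I'll nudge the far end into the corner, then start the swing from the near knob.

```bash
cat >> h.py <<'E'
def knobs():
    R=where();a=[[np.array(x[0])/1000 for x in R[n]] for n in("scene","side")]
    assert len(a[0])==2 and len(a[1])==2
    m=[(p+min(a[1],key=lambda s:np.linalg.norm(s-p)))/2 for p in a[0]]
    f,n=sorted(m,key=lambda p:-p[0]); d=np.linalg.norm(f-n);th=np.arctan2(*(f-n)[::-1])
    print("far",f.round(4),"near",n.round(4),"d",d.round(4),"th",np.degrees(th).round(1),"t",current_clock())
    assert abs(d-.18)<.006
    return f,n,th
def down(k,phi,gap=.012):
    p=tip(k,phi,gap);ps=phi-np.pi/2
    move_ptp([*p,.09],q(ps));servo_line([*p,.023],rate=.12)
def push(k,phi,rate=.05,cN=None):
    return servo_line([*tip(k,phi),.023],q(phi-np.pi/2),rate=rate,contact_N=cN)
def off(phi,park=True):
    x,y,z=current_position();x-=.01*np.cos(phi);y-=.01*np.sin(phi)
    servo_line([x,y,z],rate=.08);servo_line([x,y,.12],rate=.2)
    if park: move_ptp([.45,-.15,.3],q(0))
E
python3 - <<'E'
from h import *
k=np.array([.0547,-.0127]);t=np.array([.079,-.003]);phi=np.arctan2(*(t-k)[::-1])
down(k,phi);print(push(t,phi,cN=8),current_force());off(phi)
f,n,th=knobs()
r=.14;piv=n+r*np.array([np.cos(th),np.sin(th)])
down(n,th+np.pi/2)
for a in np.arange(th,np.radians(38),-.12):
    kn=piv-r*np.array([np.cos(a),np.sin(a)])
    if push(kn,a+np.pi/2,cN=10): print("contact",a,current_force());break
print(np.degrees(a),current_force())
off(a+np.pi/2);knobs()
cv2.imwrite("pics/s2.png",capture("side")["image"])
E
```

```text
False [-0.09918445  0.26822059 -0.27183419]
scene [([16.2, -169.9], 66, 0.054), ([80.3, -2.3], 83, 0.054)]
side [([15.1, -175.5], 52, 0.054), ([79.4, -7.1], 42, 0.053)]
far [ 0.0798 -0.0047] near [ 0.0156 -0.1727] d 0.1798 th 69.1 t 17.7417
41.584026477007825 [-0.39908892  0.4168521   0.28785021]
scene [([-41.3, -133.0], 69, 0.056), ([80.7, -0.1], 78, 0.055)]
side [([-42.3, -138.4], 44, 0.055), ([79.7, -5.9], 40, 0.053)]
far [ 0.0802 -0.003 ] near [-0.0418 -0.1357] d 0.1803 th 47.4 t 23.8
```

View pics/s2.png

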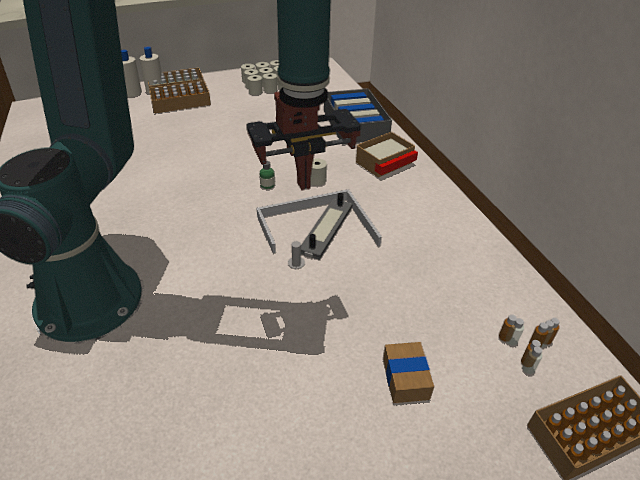

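The case is now at 47°, with its far end in the corner and about 20 mm of clearance to the post. I'll continue the swing.

Run:
```python
from h import *
f=np.array([.0802,-.003]);n=np.array([-.0418,-.1357]);th=np.radians(47.4)
down(n,th+np.pi/2)
for a in np.append(np.arange(th,.08,-.12),.06):
    kn=f-.18*np.array([np.cos(a),np.sin(a)])
    if push(kn,a+np.pi/2,cN=8): print("contact",a,current_force());break
print(np.degrees(a),current_force())
off(a+np.pi/2);knobs()
cv2.imwrite("pics/s3.png",cv2.resize(capture("side")["image"][160:300,200:420],None,fx=3,fy=3))
```

```text
3.437746770784939 [-0.20020506  0.3600615   0.14004448]
scene [([-98.4, -11.3], 70, 0.055), ([80.4, -29.3], 80, 0.056)]
side [([-99.0, -15.1], 45, 0.053), ([79.1, -33.7], 41, 0.054)]
far [ 0.0797 -0.0315] near [-0.0987 -0.0132] d 0.1794 th -5.9 t 31.9167
```

View pics/s3.png

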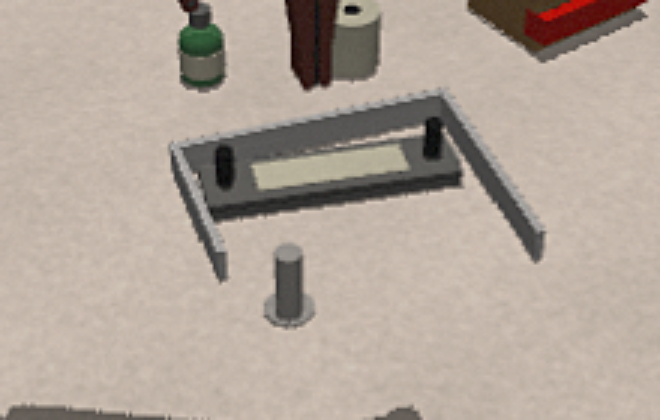

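The near end is past the post and inside the bay. The far end slid back about 33 mm, as expected. I'll now push the ends home alternately, with a light contact stop.

Run:
```python
from h import *
f=np.array([.0797,-.0315])
phi=np.radians(78)
down(f,phi);print(push([.086,-.001],phi,cN=5),current_position()-[*B,0],current_force());off(phi)
f,n,th=knobs(); h=np.pi/2
down(n,h);print(push([n[0],.004],h,rate=.04,cN=5),current_position()-[*B,0],current_force());off(h)
f,n,th=knobs()
down(f,h);print(push([f[0],.004],h,rate=.03,cN=5),current_position()-[*B,0],current_force());off(h)
f,n,th=knobs()
cv2.imwrite("pics/s4.png",cv2.resize(capture("scene")["image"][220:380,240:440],None,fx=3,fy=3))
```

```text
False [ 0.08219245 -0.0189487   0.0228414 ] [-0.75063793 -0.26919636  0.08308284]
scene [([-94.4, -21.9], 75, 0.056), ([84.3, 2.7], 78, 0.056)]
side [([-94.7, -26.8], 42, 0.052), ([83.7, -3.6], 39, 0.054)]
far [ 0.084  -0.0004] near [-0.0946 -0.0244] d 0.1801 th 7.6 t 37.3583
True [-0.09458969 -0.01696897  0.02297372] [ 0.38006816 -3.53711522  3.69245997]
scene [([-93.2, 3.1], 76, 0.055), ([86.3, -5.0], 79, 0.055)]
side [([-94.5, -1.4], 47, 0.055), ([86.0, -9.5], 41, 0.054)]
far [ 0.0862 -0.0072] near [-0.0938  0.0008] d 0.1802 th -2.6 t 42.3083
False [ 0.08608467 -0.01434569  0.02288797] [-0.53960822 -0.38546084  0.52625951]
scene [([-94.0, 0.7], 74, 0.055), ([86.0, 6.5], 79, 0.055)]
side [([-95.0, -5.0], 41, 0.053), ([84.7, 1.4], 40, 0.053)]
far [0.0854 0.0039] near [-0.0945 -0.0022] d 0.18 th 1.9 t 47.6917
```

View pics/s4.png

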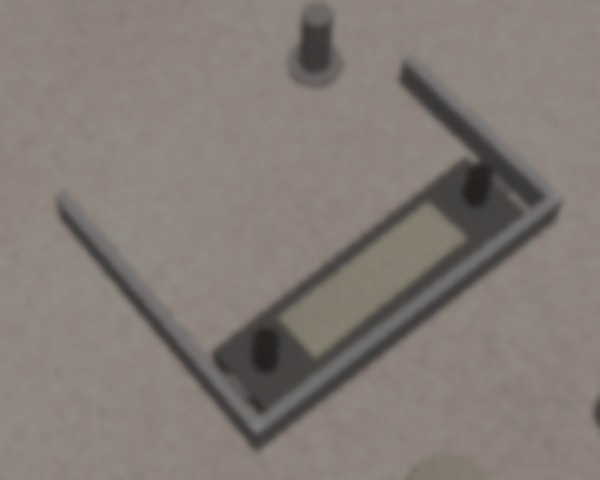

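Run:
```python
from h import *
h=np.pi/2
for k in ([-.0945,-.0022],[.0855,.002],[-.0945,.003]):
    down(k,h,.010);print(push([k[0],.010],h,rate=.03,cN=4),current_position()-[*B,0],current_force());off(h,park=k[0]<0 and k[1]>0)
knobs()
c=capture("wrist")if 0 else capture("side")
P=cloud(c)
cv2.imwrite("pics/s5.png",cv2.resize(c["image"][170:270,230:390],None,fx=4,fy=4))
for nm in ("vial","roll","carton"):
    z={"vial":.07,"roll":.058,"carton":.045}[nm]
    print(nm,[(on_plane(c,r["xy"],z)[:2].round(3),round(r["conf"],2)) for r in spot_in("side",nm)[:2]])
```

```text
True [-0.09433288 -0.0160221   0.02331119] [ 0.40051634 -3.93001866  1.83993066]
True [ 0.08593625 -0.01395921  0.02349255] [ 0.70458689 -2.81754871  2.05394299]
True [-0.09401771 -0.0158282   0.02352045] [ 0.45605977 -2.63640668  1.87645092]
scene [([-94.0, 4.6], 77, 0.055), ([86.0, 6.4], 76, 0.055)]
side [([-94.8, 0.0], 41, 0.053), ([85.7, 1.8], 40, 0.053)]
far [0.0858 0.0041] near [-0.0944  0.0023] d 0.1803 th 0.6 t 58.0333
vial [(array([0.47, 0.23]), 0.78)]
roll [(array([0.612, 0.231]), 0.71)]
carton [(array([ 0.554, -0.417]), 0.92)]
```

View pics/s5.png

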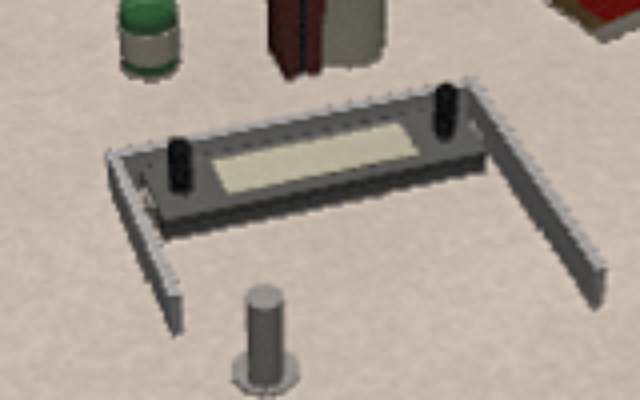

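Run:
```python
from h import *
for n in("scene","side"):
    P=cloud(capture(n));Q=find(P,(.45,.14),(.65,.175),.026,.036)[:,:2]
    vx,vy,x0,y0=cv2.fitLine(Q.astype(np.float32),cv2.DIST_HUBER,0,.01,.01).ravel()
    print(n,"wall yaw deg",np.degrees(np.arctan(vy/vx)).round(2),"y at B",((y0+(B[0]-x0)*vy/vx-B[1])*1000).round(1))
    for nm,lo,hi,zl in(("vial",(.44,.25),(.53,.34),.06),("roll",(.58,.23),(.67,.32),.045)):
        q_=find(P,lo,hi,zl,.09);print(nm,q_[q_[:,2]>q_[:,2].max()-.006][:,:2].mean(0).round(4))
print(current_clock())
```

```text
scene wall yaw deg 0.57 y at B 37.6
vial [0.4855 0.293 ]
roll [0.625  0.2733]
side wall yaw deg 0.54 y at B 32.4
vial [0.4845 0.2864]
roll [0.6281 0.265 ]
58.3333
```

The back wall's yaw is 0.55° and the case's is 0.6°. The wall centreline is 31.8 mm from the case's axis, against 32 mm for a fully parked case. The case is flat and home, so I'm handing in.

```bash
python3 -c "
from bench import *
close_job()"
```

```text
the job is handed in; nothing more can be done
```

The case is parked flat along the back wall, and I handed the job in at about 58 s of the 72 s allowed. I used pushes only, with the closed fingertips against the knobs:
1. I pushed the far knob into the bay, so the case trailed in behind it at about 79° and passed the post.
2. I nudged the far end into the corner of the back and far side walls.
3. I swung the near end past the post with about 20 mm to spare.
4. I pushed the two ends alternately until each touched the wall lightly (about 3–4 N).

**Last checks:**
- **Angle:** the case is at 0.6° and the back wall at 0.55°.
- **Position:** the case's axis is 31.8 mm from the wall's centreline, against 32 mm for fully home. It has roughly 9 mm of play at each end.
- **Arm:** at the last check it was parked clear of everything. The forces I read stayed at about 5 N or less, though I only sampled them at the end of pushes.
- **Bystanders:** the scene camera shows the vial and roll within 1 mm of where they started. The side camera shows the carton within about 2 mm.

**Where readings disagreed:** the two cameras differ by about 5 mm in y, so I averaged them. The side camera's last roll reading was about 7 mm off in x and 3 mm in y, most likely because the gripper was partly hiding the roll. The side camera's network also put the vial at (0.47, 0.23), but depth from both cameras shows it unmoved.

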